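# Pack the reagent carrier for the cold store

### The job

Pack the reagents away for the night: put each of the four capped bottles into the carrier, in the well made for its shape and size, standing upright on the well's floor. Carry them upright and set them down rather than dropping them. The two bottles without caps are empties for disposal: leave them standing where they are.

Things in the scene. Friction and masses are not known exactly. Their poses are not given: they have to be found in the camera images.
- large_round_bottle: white plastic reagent bottle with a blank paper label and a brown screw cap, the largest of the capped round ones: round body 60 mm in diameter and 70 mm high, rounded shoulder up to 80 mm, cap 38 mm in diameter from 84 to 108 mm (its top); about 0.17 to 0.3 kg; origin at the centre of its underside, z up through the cap
- flat_bottle: white plastic reagent bottle with a blank paper label and a brown screw cap, oblong in plan: body 66 mm (its x) by 38 mm (its y) and 68 mm high, shoulder up to 74 mm, round cap 30 mm in diameter from 78 to 100 mm (its top); about 0.13 to 0.24 kg; origin at the centre of its underside, z up through the cap
- square_bottle: white plastic reagent bottle with a blank paper label and a brown screw cap, square in plan: body 46 by 46 mm (sides along its x and y) and 64 mm high, shoulder up to 70 mm, round cap 30 mm in diameter from 74 to 96 mm (its top); about 0.11 to 0.2 kg; origin at the centre of its underside, z up through the cap
- small_round_bottle: white plastic reagent bottle with a blank paper label and a brown screw cap, the small round one: body 42 mm in diameter and 56 mm high, shoulder up to 62 mm, cap 28 mm in diameter from 66 to 88 mm (its top); about 0.07 to 0.12 kg; origin at the centre of its underside, z up through the cap
- open_round_bottle: empty white bottle WITHOUT a cap (stays where it is): same body as the large round one, 60 mm in diameter, shoulder up to 80 mm, but a bare white threaded neck 29 mm in diameter with a dark open mouth, top at 99 mm; light, easily knocked over; origin at the centre of its underside, z up
- open_square_bottle: empty white bottle WITHOUT a cap (stays where it is): same body as the square one, 46 by 46 mm, shoulder up to 70 mm, but a bare white threaded neck 22 mm in diameter with a dark open mouth, top at 88 mm; light, easily knocked over; origin at the centre of its underside, z up
- large_round_well: dark grey plastic insert block, 94 x 94 mm and 30 mm high, fixed with the three others two by two in the white carrier tray (blocks 95 mm apart centre to centre; the tray's floor is 6 mm thick, so the block's top is 36 mm above the table), with one large round well 78 mm in diameter, centred, 22 mm deep: the well's floor is 8 mm above the block's underside; origin at the centre of its underside, x and y along its sides, z up
- small_round_well: dark grey plastic insert block, 94 x 94 mm and 30 mm high, fixed with the three others two by two in the white carrier tray (blocks 95 mm apart centre to centre; the tray's floor is 6 mm thick, so the block's top is 36 mm above the table), with one small round well 60 mm in diameter, centred, 22 mm deep: the well's floor is 8 mm above the block's underside; origin at the centre of its underside, x and y along its sides, z up
- square_well: dark grey plastic insert block, 94 x 94 mm and 30 mm high, fixed with the three others two by two in the white carrier tray (blocks 95 mm apart centre to centre; the tray's floor is 6 mm thick, so the block's top is 36 mm above the table), with one square well 62 by 62 mm (sides along its x and y), centred, 22 mm deep: the well's floor is 8 mm above the block's underside; origin at the centre of its underside, x and y along its sides, z up
- flat_well: dark grey plastic insert block, 94 x 94 mm and 30 mm high, fixed with the three others two by two in the white carrier tray (blocks 95 mm apart centre to centre; the tray's floor is 6 mm thick, so the block's top is 36 mm above the table), with one oblong well 82 mm (along its x) by 54 mm (along its y), centred, 22 mm deep: the well's floor is 8 mm above the block's underside; origin at the centre of its underside, x and y along its sides, z up
Mind the look-alikes: they are no part of the job. What is shaped like the square_bottle but purple or turquoise is not meant.

How it is judged:
By the outcome, as a careful person would: the job done as asked, in the order asked, and still so for the second after the job is handed in, with the robot touching nothing.
It also fails if it takes over 118 s, if anything falls off the work surface, if the arm or the gripper's body presses on something with over 40 N, if the wrist force passes 120 N, or if a joint passes its speed limit or range.

### The arm

A 6-joint arm with a two-finger parallel gripper is mounted at the origin on the work surface. World frame = base frame: x ahead of the robot, y to its left, z up, the work surface at z = 0. Lengths are in mm, angles in rad, forces in N, time in s.
With the tool pointing down it reaches from about 350 to 775 mm from the base axis. Payload 7.3 kg.
Tool frame: the origin (TCP) lies between the finger pads; the fingertips stand ctrl.tip_extent ahead of it and the grasp point (between the pads) lies 8 mm behind it (ctrl.tip_extent is the distance from the TCP to the fingertips, in mm); z points along the fingers, y is the line along which they close (so a half turn about z gives the same grasp; the last joint's range is limited). The gripper opens to 92 mm and grips with 3 to 60 N. Pads are 19 mm wide; open, the fingers measure 130 mm over their backs; the gripper's body (75 mm by 190 mm) begins 47 mm behind the grasp point.
Start: joints at [-1.423, 0.342, 1.524, -0, 1.275, -0.146], TCP at [152.058, -502.516, 237.741] pointing down, gripper open.
Joint ranges: [-2.53, 2.53], [-0.77, 2.02], [0.04, 2.7], [-1, 4.14], [0.28, 2.66], [-3.11, 3.11]. Speed limits (rad/s): [2.57, 2.57, 3.14, 3.14, 3.14, 3.14].

### API

Orientations are given as a unit quaternion [w, x, y, z].
In Python, from workcell import ctrl gives the robot as it stands.
- The arm moves only by the tool apply_moves, never from a script. Its argument "commands" is a list of rows, each an object with "fingers": the finger opening in mm, from 0 to 91.8; "slide": the shift along the tool's x, y, z in mm, a list of three; "twist": the turn, a rotation vector about the tool's x, y, z in rad, a list of three. In form: [{"fingers": fingers, "slide": [tx, ty, tz], "twist": [wx, wy, wz]}, ...]. A call has 1 to 12 rows; each row shifts and turns the commanded pose from where the row before left it, along the tool's axes as they then stand; what a row does not reach is not made up. A row lasts 1/8 s, in which the tool goes at most 62.5 mm and 10.7 degrees, less where a joint would pass 70% of its speed; a pose out of reach is approached as far as the arm can. A call with a gripper value outside its range is refused whole. The fingers move at their own pace and stop on an object; "force" is the grip in N (left out, the last holds). Time passes only in rows, so rows that do not move let the fingers close. It gives the time, the measured TCP pose, the force, the opening and the grip force at its end, in the units of the state.
- ctrl.get_state(): the state, without advancing time (a new reading comes with each control period).
- ctrl.capture(name): name is "scene" or "top" or "wrist"; returns a dict with "frame" (384x512x3 uint8, red, green, blue), "fx", "fy", "cx", "cy" (pixels), "rvec" (rotation vector, rad) and "tvec" (3), from world to camera coordinates, as OpenCV has them; the wrist camera has in their place "T_tool_cam" (4x4, takes a point from camera to tool coordinates, whose origin is the TCP and whose axes are the flange's). Camera axes: x right, y down, z forward; pixel columns grow to the right and rows downward; lengths in mm; the calibration is good to about 2 mm. The wrist camera is an equidistant fisheye: a pixel r from the principal point sees the ray r / f radians off the axis. A picture is of the moment at which its call begins: read the wrist's pose just before it. There is no depth.
- ctrl.finish_job(): hands the job in; it is judged then, once.
The state is a dict: "t": time; "joint_pos": joint angles; "qd": joint speeds; "joint_efforts": joint torques, N m; "eef_pos": TCP position; "eef_rot": TCP orientation; "contact_force": force on the tool from outside, world axes, zero at the start; "moment": the same for the moment, N m; "finger_gap": finger opening in mm; "gripper_force": force on a finger pad.
Only numpy, scipy, OpenCV 4.12 (cv2) and the standard library are available. Lean on these libraries where they do the work, as an engineer would, in place of code of your own. Each camera call takes 0.05 s, during which the arm holds its last target. There are 200 camera calls.

## Working session

There is one attempt and no reset: what is moved stays moved. The work goes in short steps, Python scripts to look and compute and a tool call to move; the robot and the scene stay as the last step left them, time stands still between calls to the robot, and variables do not carry over. Pictures are saved under pics/ and viewed, at most 14 in all, crops included, and the job is handed in when it is done.

Besides the shell and the picture viewer there is one more tool, called after "Call:" as name(argument=value, ...), one argument or row to a line, values as JSON. apply_moves: Moves the arm, as the interface text tells. Its arguments: {"type":"object","properties":{"commands":{"type":"array","items":{"type":"object","properties":{"fingers":{"type":"number"},"slide":{"type":"array","items":{"type":"number"}},"twist":{"type":"array","items":{"type":"number"}}}}},"force":{"type":"number"}},"required":["commands"]}

```bash
mkdir -p pics; ls; cat > h.py <<'E'
import numpy as np, cv2, pickle
from workcell import ctrl
def cap(n,tag):
    s=ctrl.get_state(); c=ctrl.capture(n); c['state']=s
    pickle.dump(c,open(f'pics/{tag}.pkl','wb')); cv2.imwrite(f'pics/{tag}.png',c['frame'][...,::-1]); return c
def load(tag): return pickle.load(open(f'pics/{tag}.pkl','rb'))
def ray(c,u,v):
    R=cv2.Rodrigues(np.array(c['rvec'],float))[0]; t=np.array(c['tvec'],float).ravel()
    d=R.T@np.array([(u-c['cx'])/c['fx'],(v-c['cy'])/c['fy'],1]); return -R.T@t,d
def at(c,u,v,z):
    o,d=ray(c,u,v); return o+d*(z-o[2])/d[2]
def crop(tag,x0,y0,x1,y1,k,out):
    f=load(tag)['frame'][y0:y1,x0:x1,::-1]; cv2.imwrite(f'pics/{out}.png',cv2.resize(f,None,fx=k,fy=k,interpolation=cv2.INTER_CUBIC))
E
python3 - <<'E'
from h import *
a=cap('scene','s0');b=cap('top','t0')
cv2.imwrite('pics/t0b.png',cv2.resize(b['frame'][...,::-1],(800,600),interpolation=cv2.INTER_CUBIC))
print(ctrl.get_state(),ctrl.tip_extent)
for c in(a,b): print(c['fx'],c['cx'],c['cy'],ray(c,256,192))
E
```

```text
pics
{'t': 0.1, 'joint_pos': array([-1.42301390e+00,  3.42669042e-01,  1.52489943e+00, -2.41179394e-06,
        1.27540535e+00, -1.46027253e-01]), 'qd': array([-0.00114159, -0.00234969, -0.00200178, -0.00074181,  0.00046941,
       -0.00021094]), 'joint_efforts': array([ 1.91415580e-03, -4.32004309e+01, -2.44694370e+01,  7.19506200e-02,
        5.25958103e-02, -4.42281407e-05]), 'eef_pos': array([ 151.99674113, -502.16063329,  237.11385036]), 'eef_rot': array([-6.90580264e-04,  9.89228588e-01,  1.46377331e-01, -1.75947033e-06]), 'contact_force': array([-0.34946792,  0.22275064, -0.03985487]), 'moment': array([ 0.00993565, -0.01048328, -0.03965673]), 'gripper_force': 0.0, 'finger_gap': 92.13694517080563} 11.0
423.7932313231635 249.73797298736147 189.16446349148777 (array([1267.01483554, -622.41020767,  774.88078048]), array([-0.59752628,  0.5530086 , -0.58086739]))
490.6540882211512 256.08989402796425 190.61705734321987 (array([ 316.20943224,   65.58784811, 1331.78823644]), array([ 0.14209203, -0.01943646, -0.98966664]))
```

View pics/t0b.png

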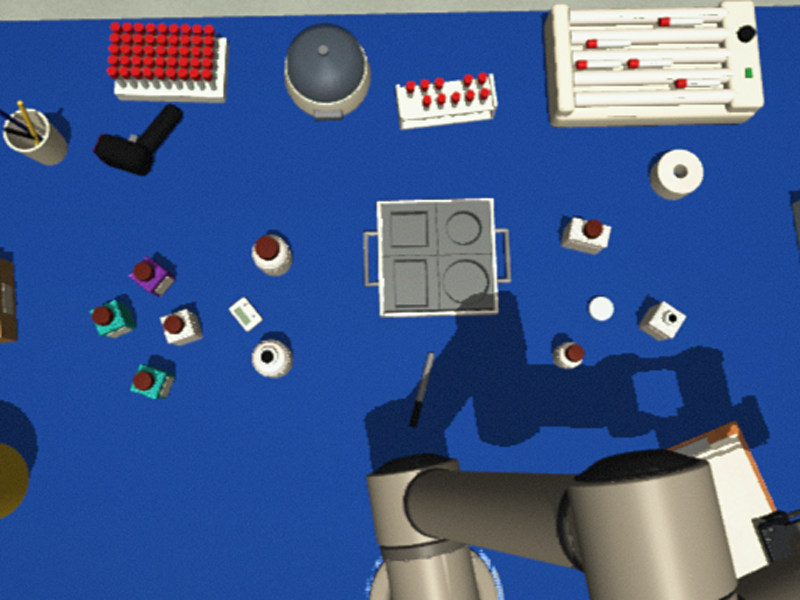

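View pics/s0.png

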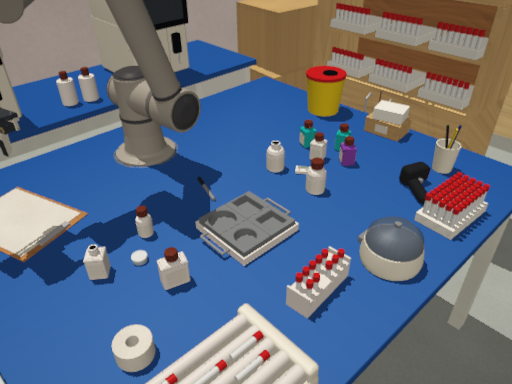

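Top view (800x600 px): the large round bottle is at (270,252). The square white one is at (180,325), with look-alikes in purple at (152,275) and turquoise at (112,317) and (150,380). The flat bottle is at (587,233) and the small round at (568,352). The empties are at (270,357) and (663,320), and the carrier is at (437,258). Next I'll take enlarged crops.

```bash
python3 - <<'E'
from h import *
f=load('t0')['frame'][...,::-1]
def c(x0,y0,w,h,k): return cv2.resize(f[y0:y0+h,x0:x0+w],None,fx=k,fy=k,interpolation=cv2.INTER_CUBIC)
cv2.imwrite('pics/cL.png',c(50,140,145,120,5))   # 725x600
R=c(225,120,220,120,3.5)
cv2.imwrite('pics/cR.png',R)
E
```

```text
(no output)
```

View pics/cL.png

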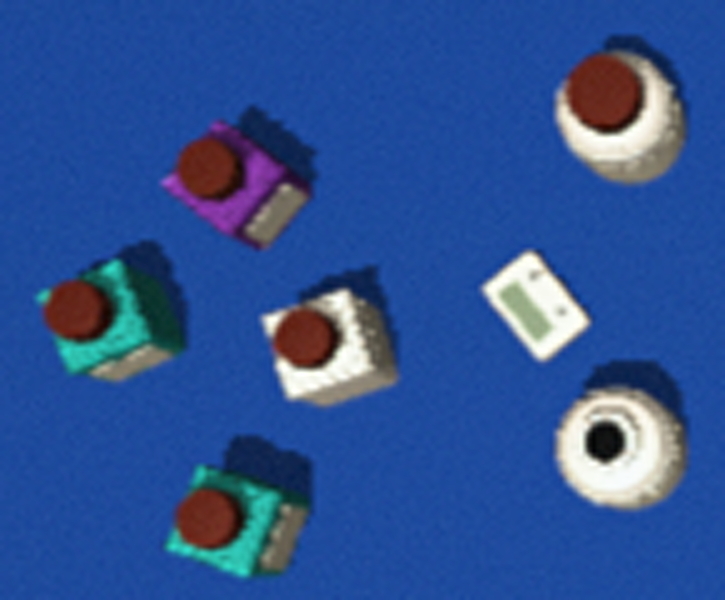

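View pics/cR.png

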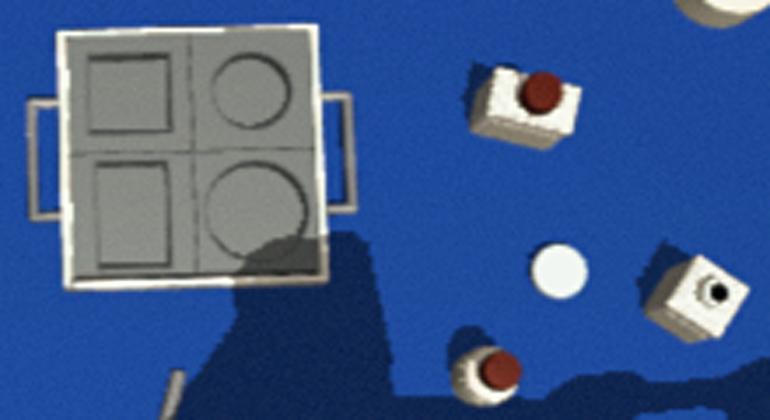

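Reading the left crop (x/5+50, y/5+140), the caps are: large (605,92), white square (305,337), purple (208,168), turquoise (77,310) and (208,517). In the right crop (x/3.5+225, y/3.5+120), the flat cap is at (541,92) and the small cap at (500,371). The wells are square top-left, small round top-right, flat bottom-left with its long side vertical in the picture, and large round bottom-right.

```bash
python3 - <<'E'
from h import *
c=load('t0')
L=lambda x,y,z: at(c,50+x/5,140+y/5,z)[:2].round(1)
R=lambda x,y,z: at(c,225+x/3.5,120+y/3.5,z)[:2].round(1)
for n,p,z in [('large',(605,92),108),('openround',(605,441),99),('square',(305,337),96),('purple',(208,168),96),('turq1',(77,310),96),('turq2',(208,517),96)]: print(n,L(*p,z),np.hypot(*L(*p,z)).round())
for n,p,z in [('flat',(541,92),100),('small',(500,371),88),('opensq',(717,292),88),('Wsmall',(251,92),36),('Wlarge',(256,211),36),('seam',(194,150),36)]: print(n,R(*p,z),np.hypot(*R(*p,z)).round())
W=lambda P:np.array([R(*p,36) for p in P])
for n,P in [('Wsq',[(90,58),(170,55),(171,130),(92,133)]),('Wflat',[(97,164),(167,161),(168,265),(99,268)])]:
    w=W(P);print(n,w.mean(0),[np.linalg.norm(w[i]-w[i-1]).round() for i in range(4)], np.degrees(np.arctan2(*(w[0]-w[3])[::-1])), np.degrees(np.arctan2(*(w[1]-w[2])[::-1])))
e=L(348,290,68)-L(262,320,68);print('sq edge',np.linalg.norm(e),np.degrees(np.arctan2(e[1],e[0])))
e=L(292,400,68)-L(262,320,68);print('sq edge2',np.linalg.norm(e),np.degrees(np.arctan2(e[1],e[0])))
e=R(580,88,72)-R(497,68,72);print('flat edge',np.linalg.norm(e),np.degrees(np.arctan2(e[1],e[0])))
s0=load('s0')
for u,v in[(240,195),(200,230),(247,257),(297,221)]: pass
print('scene check: large',at(s0,316,162,108)[:2],'flat',at(s0,172,253,100)[:2],'small',at(s0,142,210,88)[:2],'square',at(s0,318.5,137,96)[:2])
E
```

```text
large [583.7 254.8] 637.0
openround [407.2 256.8] 481.0
square [464. 408.] 618.0
purple [551.9 458.3] 717.0
turq1 [480.8 522.6] 710.0
turq2 [375.  454.8] 589.0
flat [ 603.9 -281. ] 666.0
small [ 399.9 -240.9] 467.0
opensq [ 453.4 -404.2] 607.0
Wsmall [624.4 -73.7] 629.0
Wlarge [531.  -73.8] 536.0
seam [579.8 -27.9] 580.0
Wsq [625.25  19.4 ] [np.float64(59.0), np.float64(62.0), np.float64(59.0), np.float64(61.0)] -0.09645745014202721 -1.2537478902975114
Wflat [530.925  20.75 ] [np.float64(81.0), np.float64(54.0), np.float64(81.0), np.float64(53.0)] -0.4969769494342233 -1.350394827295953
sq edge 46.32763753959401 -71.76059915334885
sq edge2 44.75756919226066 -159.0543974288122
flat edge 64.28841264178172 -105.33328479305356
scene check: large [591.77805856 248.45509647] flat [ 615.98841472 -283.36816262] small [ 412.29662952 -243.47431071] square [480.86624494 393.15489168]
```

Call:
apply_moves(
  commands=[
    {"fingers": 60, "slide": [39.1, -22.3, 7.5]},
    {"fingers": 60, "slide": [39.1, -22.3, 7.5]},
    {"fingers": 60, "slide": [39.1, -22.3, 7.5]},
    {"fingers": 60, "slide": [39.1, -22.3, 7.5]},
    {"fingers": 60, "slide": [39.1, -22.3, 7.5]},
    {"fingers": 60, "slide": [39.1, -22.3, 7.5]},
    {"fingers": 60, "slide": [39.1, -22.3, 7.5]},
    {"fingers": 60, "slide": [39.1, -22.3, 7.5]},
    {"fingers": 60, "slide": [0, 0, 0]},
    {"fingers": 60, "slide": [0, 0, 0]},
  ],
  force=30,
)

```text
invalid input
```

```bash
cat >> h.py <<'E'
from scipy.spatial.transform import Rotation as Ro
def Rt(s): q=s['eef_rot']; return Ro.from_quat([q[1],q[2],q[3],q[0]]).as_matrix()
def wray(c,u,v):
    s=c['state'];T=np.array(c['T_tool_cam']);p=np.array([u-c['cx'],v-c['cy']]);r=np.hypot(*p);th=r/c['fx']
    d=np.r_[np.sin(th)*p/max(r,1e-9),np.cos(th)]
    return Rt(s)@T[:3,3]+s['eef_pos'], Rt(s)@T[:3,:3]@d
def wat(c,u,v,z):
    o,d=wray(c,u,v); return o+d*(z-o[2])/d[2]
def brown(c,z,area=60):
    hsv=cv2.cvtColor(c['frame'],cv2.COLOR_RGB2HSV); m=((hsv[...,0]<12)|(hsv[...,0]>172))&(hsv[...,1]>110)&(hsv[...,2]>40)
    n,_,st,ce=cv2.connectedComponentsWithStats(m.astype(np.uint8))
    for i in range(1,n):
        if st[i,4]>area: print(ce[i].round(1),st[i],wat(c,*ce[i],z)[:2].round(1))
def go(x,y,z,psi=None):
    s=ctrl.get_state(); R=Rt(s); print('psi',np.arctan2(R[1,0],R[0,0]).round(3),'tilt',R[2,2].round(4),'pos',s['eef_pos'].round(1),'gap',s['finger_gap'],'F',s['contact_force'].round(1),'t',s['t'],'q',s['joint_pos'].round(2))
    a=np.arctan2(R[1,0],R[0,0])
    if psi is not None: print('twist z',round(a-psi,3)); a=psi
    d=np.array([x,y,z])-s['eef_pos']; print('slide',[round(float(v),1) for v in (d[0]*np.cos(a)+d[1]*np.sin(a),d[0]*np.sin(a)-d[1]*np.cos(a),-d[2])])
E
python3 - <<'E'
from h import *
c=cap('wrist','w1'); brown(c,88); go(400,-241,75)
E
```

```text
psi 0.294 tilt -1.0 pos [ 152.  -502.2  237.2] gap 91.54857389707703 F [-0.1  0.1 -0.1] t 0.15 q [-1.42  0.34  1.52  0.    1.28 -0.15]
slide [313.0, -178.2, 162.2]
```

View pics/w1.png

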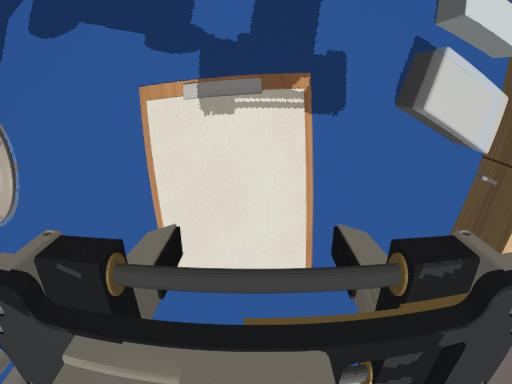

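The wrist view still shows the clipboard below the start pose, because the move was rejected. Each row probably needs all its keys.

Call:
apply_moves(
  commands=[
    {"fingers": 60, "slide": [39.1, -22.3, 7.5], "twist": [0, 0, 0]},
    {"fingers": 60, "slide": [39.1, -22.3, 7.5], "twist": [0, 0, 0]},
    {"fingers": 60, "slide": [39.1, -22.3, 7.5], "twist": [0, 0, 0]},
    {"fingers": 60, "slide": [39.1, -22.3, 7.5], "twist": [0, 0, 0]},
    {"fingers": 60, "slide": [39.1, -22.3, 7.5], "twist": [0, 0, 0]},
    {"fingers": 60, "slide": [39.1, -22.3, 7.5], "twist": [0, 0, 0]},
    {"fingers": 60, "slide": [39.1, -22.3, 7.5], "twist": [0, 0, 0]},
    {"fingers": 60, "slide": [39.1, -22.3, 7.5], "twist": [0, 0, 0]},
    {"fingers": 60, "slide": [0, 0, 0], "twist": [0, 0, 0]},
    {"fingers": 60, "slide": [0, 0, 0], "twist": [0, 0, 0]},
  ],
  force=30,
)

```text
t: 1.4
eef_pos: [399.6, -241.4, 177.7]
eef_rot: [0.0, 0.989, 0.147, -0.0]
contact_force: [0.2, -0.1, -0.4]
finger_gap: 60.2
gripper_force: 0.0
```

```bash
python3 - <<'E'
from h import *
c=cap('wrist','w1'); brown(c,88); go(400,-241,75)
E
```

```text
[375.5   1.2] [365   0  22   4  64] [ 591.9 -286. ]
[259.  181.5] [242 174  33  26 213] [ 413.7 -239.1]
psi 0.293 tilt -1.0 pos [ 399.4 -241.8  177.8] gap 60.07255042016838 F [-0.1 -0.7 -0.2] t 1.45 q [-0.71  0.3   1.77 -0.    1.07  0.57]
slide [0.8, -0.6, 102.8]
```

View pics/w1.png

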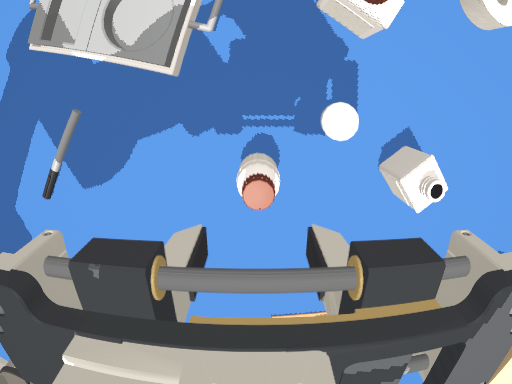

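The small bottle's cap top is centred at (259,194), between the fingers. The colour mask had only caught the rim.

```bash
python3 - <<'E'
from h import *
c=load('w1'); print(wat(c,259,194,88), wat(c,259,177,88))
print(c['fx'],c['cx'],c['cy'],np.array(c['T_tool_cam']).round(2)); f=c['frame']; print(f[194,259],f[182,259],cv2.cvtColor(f[194:195,259:260],cv2.COLOR_RGB2HSV))
E
```

```text
[ 403.25705885 -242.31567427   88.        ] [ 417.37603458 -237.99119874   88.        ]
297.3186396354542 256.51716026821487 189.80498211994205 [[   0.     -0.95   -0.3    82.08]
 [   1.      0.      0.     -0.18]
 [  -0.     -0.3     0.95 -146.95]
 [   0.      0.      0.      1.  ]]
[234 171 151] [230 165 145] [[[  7  90 234]]]
```

Call:
apply_moves(
  commands=[
    {"fingers": 60, "slide": [2.9, 1.1, 24], "twist": [0, 0, 0]},
    {"fingers": 60, "slide": [0, 0, 30], "twist": [0, 0, 0]},
    {"fingers": 60, "slide": [0, 0, 30], "twist": [0, 0, 0]},
    {"fingers": 60, "slide": [0, 0, 12], "twist": [0, 0, 0]},
    {"fingers": 50, "slide": [0, 0, 6.5], "twist": [0, 0, 0]},
    {"fingers": 36, "slide": [0, 0, 0], "twist": [0, 0, 0]},
    {"fingers": 32, "slide": [0, 0, 0], "twist": [0, 0, 0]},
    {"fingers": 28, "slide": [0, 0, 0], "twist": [0, 0, 0]},
    {"fingers": 20, "slide": [0, 0, 0], "twist": [0, 0, 0]},
    {"fingers": 20, "slide": [0, 0, 0], "twist": [0, 0, 0]},
    {"fingers": 20, "slide": [0, 0, 0], "twist": [0, 0, 0]},
  ],
  force=25,
)

```text
t: 2.82
eef_pos: [403.2, -241.7, 75.7]
eef_rot: [0.0, 0.989, 0.146, 0.0]
contact_force: [0.8, 0.2, 6.6]
finger_gap: 27.4
gripper_force: 25.0
```

Call:
apply_moves(
  commands=[
    {"fingers": 20, "slide": [0, 0, -10], "twist": [0, 0, 0]},
    {"fingers": 20, "slide": [0, 0, -30], "twist": [0, 0, 0]},
    {"fingers": 20, "slide": [0, 0, -30], "twist": [0, 0, 0]},
    {"fingers": 20, "slide": [10.4, -4.4, -15], "twist": [0, 0, 0]},
    {"fingers": 20, "slide": [30, -11, -5], "twist": [0, 0, 0]},
    {"fingers": 20, "slide": [45, -16, 0], "twist": [0, 0, 0]},
    {"fingers": 20, "slide": [45, -17, 0], "twist": [0, 0, 0]},
    {"fingers": 20, "slide": [45, -17, 0], "twist": [0, 0, 0]},
    {"fingers": 20, "slide": [45, -17, 0], "twist": [0, 0, 0]},
    {"fingers": 20, "slide": [30, -11, 0], "twist": [0, 0, 0]},
    {"fingers": 20, "slide": [10, -3, 0], "twist": [0, 0, 0]},
    {"fingers": 20, "slide": [0, 0, 0], "twist": [0, 0, 0]},
  ],
)

```text
t: 4.32
eef_pos: [623.9, -73.6, 164.9]
eef_rot: [-0.0, 0.989, 0.147, -0.001]
contact_force: [-0.3, -0.8, -1.1]
finger_gap: 27.7
gripper_force: 25.0
```

```bash
python3 - <<'E'
from h import *
c=cap('wrist','w2'); go(624.5,-74,90)
E
```

```text
psi 0.294 tilt -1.0 pos [623.4 -74.2 165.1] gap 26.747938779990502 F [ 0.2  0.3 -1.1] t 4.375 q [-0.24  0.59  1.32 -0.    1.23  1.04]
slide [1.1, 0.1, 75.1]
```

View pics/w2.png

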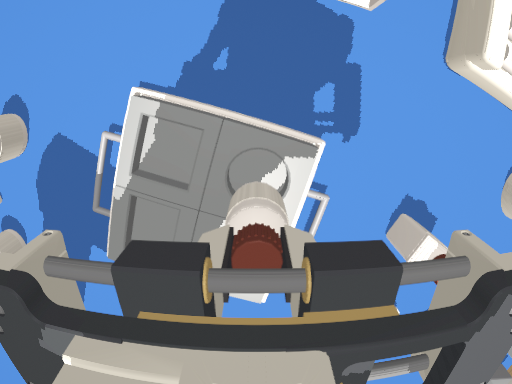

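Small bottle is held upright over the small round well (ring around (258,176)). The square well centre appears at about (168,151).

```bash
python3 - <<'E'
from h import *
c=load('w2'); print(wat(c,168,151,36), wat(c,258,176,36), wat(c,228,176,36),wat(c,288,176,36),wat(c,258,149,36))
E
```

```text
[631.27147266  18.22738744  36.        ] [632.16798592 -72.49910176  36.        ] [623.81750746 -44.84867839  36.        ] [ 640.61641109 -100.15026184   36.        ] [657.30398883 -64.83401552  36.        ]
```

Call:
apply_moves(
  commands=[
    {"fingers": 20, "slide": [3.6, 0.4, 10], "twist": [0, 0, 0]},
    {"fingers": 20, "slide": [0, 0, 20], "twist": [0, 0, 0]},
    {"fingers": 20, "slide": [0, 0, 20], "twist": [0, 0, 0]},
    {"fingers": 20, "slide": [0, 0, 12], "twist": [0, 0, 0]},
    {"fingers": 20, "slide": [0, 0, 6], "twist": [0, 0, 0]},
    {"fingers": 20, "slide": [0, 0, 3], "twist": [0, 0, 0]},
    {"fingers": 20, "slide": [0, 0, 3], "twist": [0, 0, 0]},
    {"fingers": 20, "slide": [0, 0, 0], "twist": [0, 0, 0]},
  ],
)

```text
t: 5.38
eef_pos: [627.9, -73.0, 91.4]
eef_rot: [0.0, 0.989, 0.146, 0.0]
contact_force: [0.5, -0.4, -0.8]
finger_gap: 27.9
gripper_force: 25.0
```

Call:
apply_moves(
  commands=[
    {"fingers": 20, "slide": [0, 0, 1], "twist": [0, 0, 0]},
    {"fingers": 20, "slide": [0, 0, 0.5], "twist": [0, 0, 0]},
    {"fingers": 20, "slide": [0, 0, 0], "twist": [0, 0, 0]},
    {"fingers": 32, "slide": [0, 0, 0], "twist": [0, 0, 0]},
    {"fingers": 45, "slide": [0, 0, 0], "twist": [0, 0, 0]},
    {"fingers": 50, "slide": [0, 0, 0], "twist": [0, 0, 0]},
    {"fingers": 50, "slide": [0, 0, -10], "twist": [0, 0, 0]},
    {"fingers": 50, "slide": [0, 0, -30], "twist": [0, 0, 0]},
    {"fingers": 50, "slide": [0, 0, -30], "twist": [0, 0, 0]},
    {"fingers": 50, "slide": [0, 0, -30], "twist": [0, 0, 0]},
  ],
)

```text
t: 6.62
eef_pos: [627.9, -73.1, 191.5]
eef_rot: [0.0, 0.989, 0.146, 0.0]
contact_force: [0.6, -0.6, -0.5]
finger_gap: 49.8
gripper_force: 0.0
```

```bash
python3 - <<'E'
from h import *
c=cap('wrist','w3'); go(605,-281,190,1.30)
E
```

```text
psi 0.294 tilt -1.0 pos [629.7 -73.4 196.2] gap 49.71502121753299 F [ 1.9 -0.3  3. ] t 6.675 q [-0.24  0.57  1.27 -0.    1.29  1.04]
twist z -1.006
slide [-206.6, 31.7, 6.2]
```

View pics/w3.png

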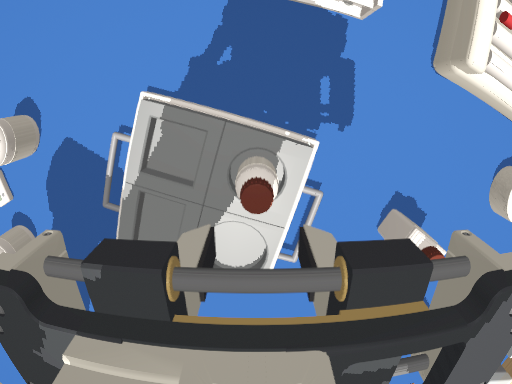

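The small bottle stands upright in its well (ring (257,175), cap (257,195)). Next is the flat bottle.

Call:
apply_moves(
  commands=[
    {"fingers": 56, "slide": [0, 0, 0], "twist": [0, 0, -0.168]},
    {"fingers": 56, "slide": [0, 0, 0], "twist": [0, 0, -0.168]},
    {"fingers": 56, "slide": [0, 0, 0], "twist": [0, 0, -0.168]},
    {"fingers": 56, "slide": [0, 0, 0], "twist": [0, 0, -0.168]},
    {"fingers": 56, "slide": [0, 0, 0], "twist": [0, 0, -0.168]},
    {"fingers": 56, "slide": [-30, 5, 0], "twist": [0, 0, -0.166]},
    {"fingers": 56, "slide": [-45, 7, 0], "twist": [0, 0, 0]},
    {"fingers": 56, "slide": [-45, 7, 0], "twist": [0, 0, 0]},
    {"fingers": 56, "slide": [-45, 7, 0], "twist": [0, 0, 0]},
    {"fingers": 56, "slide": [-41, 5, 0], "twist": [0, 0, 0]},
    {"fingers": 56, "slide": [0, 0, 0], "twist": [0, 0, 0]},
    {"fingers": 56, "slide": [0, 0, 0], "twist": [0, 0, 0]},
  ],
)

```text
t: 8.18
eef_pos: [597.6, -278.4, 189.9]
eef_rot: [-0.0, 0.796, 0.605, 0.0]
contact_force: [0.2, 1.1, -0.1]
finger_gap: 55.9
gripper_force: 0.0
```

```bash
python3 - <<'E'
from h import *
c=cap('wrist','w4'); brown(c,100); go(605,-281,87.5)
crop('w4',150,80,350,230,4,'w4c')
E
```

```text
[267.9 195.9] [ 251  177   35   38 1021] [ 607.1 -279.2]
psi 1.301 tilt -1.0 pos [ 597.8 -277.9  189.9] gap 56.213501492071636 F [-0.3  0.6 -0.3] t 8.225 q [-0.55  0.63  1.18  0.    1.33 -0.28]
slide [-1.1, 7.8, 102.4]
```

View pics/w4c.png

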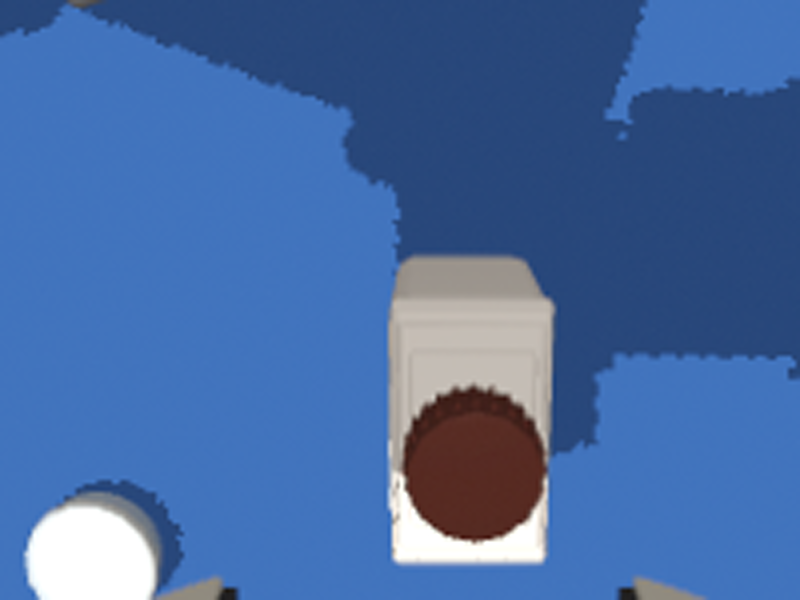

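The flat bottle is aligned with the tool, with its cap centre at crop (475,475), i.e. image (269,199). Now I'll descend and grip.

Call:
apply_moves(
  commands=[
    {"fingers": 60, "slide": [-1.1, 9.3, 10], "twist": [0, 0, 0]},
    {"fingers": 60, "slide": [0, 0, 30], "twist": [0, 0, 0]},
    {"fingers": 60, "slide": [0, 0, 35], "twist": [0, 0, 0]},
    {"fingers": 60, "slide": [0, 0, 18], "twist": [0, 0, 0]},
    {"fingers": 52, "slide": [0, 0, 9], "twist": [0, 0, 0]},
    {"fingers": 38, "slide": [0, 0, 0], "twist": [0, 0, 0]},
    {"fingers": 34, "slide": [0, 0, 0], "twist": [0, 0, 0]},
    {"fingers": 30, "slide": [0, 0, 0], "twist": [0, 0, 0]},
    {"fingers": 22, "slide": [0, 0, 0], "twist": [0, 0, 0]},
    {"fingers": 22, "slide": [0, 0, 0], "twist": [0, 0, 0]},
    {"fingers": 22, "slide": [0, 0, 0], "twist": [0, 0, 0]},
  ],
  force=35,
)

```text
t: 9.6
eef_pos: [606.8, -282.8, 88.7]
eef_rot: [0.001, 0.796, 0.605, 0.0]
contact_force: [1.3, 0.5, 5.8]
finger_gap: 28.9
gripper_force: 35.0
```

Call:
apply_moves(
  commands=[
    {"fingers": 22, "slide": [0, 0, -10], "twist": [0, 0, 0]},
    {"fingers": 22, "slide": [0, 0, -25], "twist": [0, 0, 0]},
    {"fingers": 22, "slide": [0, 0, -30], "twist": [0, 0, 0]},
    {"fingers": 22, "slide": [0, 0, -30], "twist": [0, 0, 0.08]},
    {"fingers": 22, "slide": [0, 0, -20], "twist": [0, 0, 0.16]},
    {"fingers": 22, "slide": [0, 0, -5], "twist": [0, 0, 0.16]},
    {"fingers": 22, "slide": [0, 0, 0], "twist": [0, 0, 0.16]},
    {"fingers": 22, "slide": [0, 0, 0], "twist": [0, 0, 0.16]},
    {"fingers": 22, "slide": [0, 0, 0], "twist": [0, 0, 0.16]},
    {"fingers": 22, "slide": [0, 0, 0], "twist": [0, 0, 0.16]},
    {"fingers": 22, "slide": [0, 0, 0], "twist": [0, 0, 0.16]},
    {"fingers": 22, "slide": [0, 0, 0], "twist": [0, 0, 0.1]},
  ],
)

```text
t: 11.1
eef_pos: [605.7, -282.2, 207.2]
eef_rot: [-0.0, 1.0, -0.002, -0.001]
contact_force: [0.3, -0.6, -2.1]
finger_gap: 29.0
gripper_force: 35.0
```

Call:
apply_moves(
  commands=[
    {"fingers": 22, "slide": [-3, -11, 0], "twist": [0, 0, 0]},
    {"fingers": 22, "slide": [-7, -28, 0], "twist": [0, 0, 0]},
    {"fingers": 22, "slide": [-10, -40, 0], "twist": [0, 0, 0]},
    {"fingers": 22, "slide": [-10, -45, 0], "twist": [0, 0, 0]},
    {"fingers": 22, "slide": [-11, -45, 0], "twist": [0, 0, 0]},
    {"fingers": 22, "slide": [-11, -45, 0], "twist": [0, 0, 0]},
    {"fingers": 22, "slide": [-10, -43, 0], "twist": [0, 0, 0]},
    {"fingers": 22, "slide": [-8, -32, 0], "twist": [0, 0, 0]},
    {"fingers": 22, "slide": [-4, -14, 0], "twist": [0, 0, 0]},
    {"fingers": 22, "slide": [0, 0, 0], "twist": [0, 0, 0]},
    {"fingers": 22, "slide": [0, 0, 0], "twist": [0, 0, 0]},
  ],
)

```text
t: 12.48
eef_pos: [532.5, 19.6, 207.7]
eef_rot: [0.0, 1.0, -0.0, 0.0]
contact_force: [0.1, -0.1, -2.1]
finger_gap: 29.1
gripper_force: 35.0
```

```bash
python3 - <<'E'
from h import *
c=cap('wrist','w5'); go(533,20.5,102.7,0)
E
```

```text
psi -0.001 tilt -1.0 pos [532.6  19.5 207.6] gap 29.0608110649337 F [ 0.2  0.1 -2.9] t 12.525 q [-0.11  0.38  1.55 -0.    1.21  1.46]
twist z -0.001
slide [0.4, -1.0, 104.9]
```

View pics/w5.png

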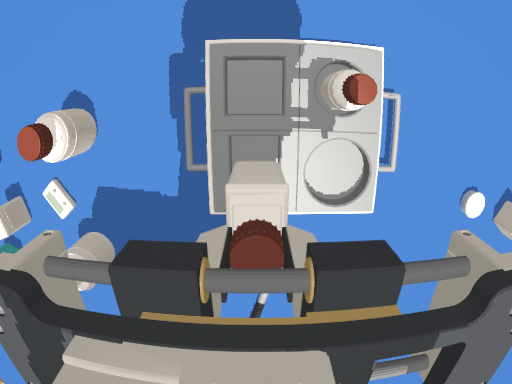

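The flat bottle hangs upright and aligned over its well. The square well spans about (225–284, 57–115) and the large round well is centred at about (336,171). I'll check the carrier position from these.

```bash
python3 - <<'E'
from h import *
c=load('w5')
for p in [(225,57),(284,57),(284,115),(225,115),(254.5,86),(302.5,171),(369,171),(336,138),(229,137),(281,137)]: print(p,wat(c,*p,36)[:2].round(1))
E
```

```text
(225, 57) [659.8  52.6]
(284, 57) [659.7  -9.3]
(284, 115) [597.1  -9.7]
(225, 115) [597.2  53.1]
(254.5, 86) [628.   21.7]
(302.5, 171) [535.4 -31.6]
(369, 171) [ 536.3 -110.8]
(336, 138) [573.3 -68. ]
(229, 137) [573.2  49.2]
(281, 137) [573.2  -6.8]
```

Call:
apply_moves(
  commands=[
    {"fingers": 22, "slide": [-0.4, -1.4, 10], "twist": [0, 0, 0]},
    {"fingers": 22, "slide": [0, 0, 25], "twist": [0, 0, 0]},
    {"fingers": 22, "slide": [0, 0, 25], "twist": [0, 0, 0]},
    {"fingers": 22, "slide": [0, 0, 20], "twist": [0, 0, 0]},
    {"fingers": 22, "slide": [0, 0, 12], "twist": [0, 0, 0]},
    {"fingers": 22, "slide": [0, 0, 7], "twist": [0, 0, 0]},
    {"fingers": 22, "slide": [0, 0, 3], "twist": [0, 0, 0]},
    {"fingers": 22, "slide": [0, 0, 1.5], "twist": [0, 0, 0]},
    {"fingers": 22, "slide": [0, 0, 0], "twist": [0, 0, 0]},
  ],
)

```text
t: 13.65
eef_pos: [532.1, 22.0, 104.6]
eef_rot: [0.0, 1.0, -0.0, 0.0]
contact_force: [0.5, -0.5, -1.2]
finger_gap: 29.0
gripper_force: 35.0
```

Call:
apply_moves(
  commands=[
    {"fingers": 22, "slide": [0, 0, 1], "twist": [0, 0, 0]},
    {"fingers": 22, "slide": [0, 0, 0.7], "twist": [0, 0, 0]},
    {"fingers": 22, "slide": [0, 0, 0], "twist": [0, 0, 0]},
    {"fingers": 34, "slide": [0, 0, 0], "twist": [0, 0, 0]},
    {"fingers": 45, "slide": [0, 0, 0], "twist": [0, 0, 0]},
    {"fingers": 50, "slide": [0, 0, 0], "twist": [0, 0, 0]},
    {"fingers": 50, "slide": [0, 0, -10], "twist": [0, 0, 0]},
    {"fingers": 50, "slide": [0, 0, -30], "twist": [0, 0, 0]},
    {"fingers": 50, "slide": [0, 0, -30], "twist": [0, 0, 0]},
    {"fingers": 50, "slide": [0, 0, -30], "twist": [0, 0, 0]},
    {"fingers": 50, "slide": [0, 0, 0], "twist": [0, 0, 0]},
  ],
)

```text
t: 15.02
eef_pos: [533.3, 21.9, 205.5]
eef_rot: [0.0, 1.0, -0.0, 0.003]
contact_force: [-0.4, 0.5, -0.4]
finger_gap: 50.2
gripper_force: 0.0
```

```bash
python3 - <<'E'
from h import *
c=cap('wrist','w6'); go(465,407.5,205,0.342)
E
```

```text
psi -0.0 tilt -1.0 pos [532.3  21.9 203.8] gap 50.39157136469964 F [ 0.5 -0.8 -0.2] t 15.075 q [-0.1   0.38  1.56 -0.    1.2   1.47]
twist z -0.342
slide [65.9, -385.8, -1.2]
```

Call:
apply_moves(
  commands=[
    {"fingers": 60, "slide": [0, 0, 0], "twist": [0, 0, -0.171]},
    {"fingers": 60, "slide": [0, 0, 0], "twist": [0, 0, -0.171]},
    {"fingers": 60, "slide": [6, -36, 0], "twist": [0, 0, 0]},
    {"fingers": 60, "slide": [8.5, -50, 0], "twist": [0, 0, 0]},
    {"fingers": 60, "slide": [8.5, -50, 0], "twist": [0, 0, 0]},
    {"fingers": 60, "slide": [8.5, -50, 0], "twist": [0, 0, 0]},
    {"fingers": 60, "slide": [8.5, -50, 0], "twist": [0, 0, 0]},
    {"fingers": 60, "slide": [8.5, -50, 0], "twist": [0, 0, 0]},
    {"fingers": 60, "slide": [8.5, -50, 0], "twist": [0, 0, 0]},
    {"fingers": 60, "slide": [9, -50, 0], "twist": [0, 0, 0]},
    {"fingers": 60, "slide": [0, 0, 0], "twist": [0, 0, 0]},
    {"fingers": 60, "slide": [0, 0, 0], "twist": [0, 0, 0]},
  ],
)

```text
t: 16.58
eef_pos: [464.2, 407.1, 201.2]
eef_rot: [0.001, 0.985, 0.17, -0.001]
contact_force: [-0.4, 0.4, -0.2]
finger_gap: 60.0
gripper_force: 0.0
```

```bash
python3 - <<'E'
from h import *
c=cap('wrist','w7'); brown(c,96); go(465,407.5,84)
v=np.hstack([load('w6')['frame'][:,:,::-1],np.zeros((384,1,3),np.uint8),c['frame'][:,:,::-1]])
f=cv2.resize(c['frame'][60:260,100:400,::-1],None,fx=2,fy=2,interpolation=cv2.INTER_CUBIC);g=load('w6')['frame'][0:200,100:400,::-1]
o=np.zeros((600,600,3),np.uint8);o[:400]=f;o[400:,:300]=g;cv2.imwrite('pics/w7c.png',o)
E
```

```text
[231.4  73. ] [214  56  36  35 935] [554.9 461.6]
[443.1 127. ] [ 423  107   41   41 1309] [587.1 258.4]
[140.7 127.5] [124 112  35  33 891] [486.2 524.2]
[256.3 176. ] [237 167  33  28 221] [477.8 412.2]
psi 0.341 tilt -1.0 pos [464.6 406.7 201.6] gap 60.30731193723075 F [ 0.3 -0.7 -0.1] t 16.625 q [ 0.6   0.54  1.31 -0.    1.3   1.82]
slide [0.6, -0.6, 117.6]
```

View pics/w7c.png

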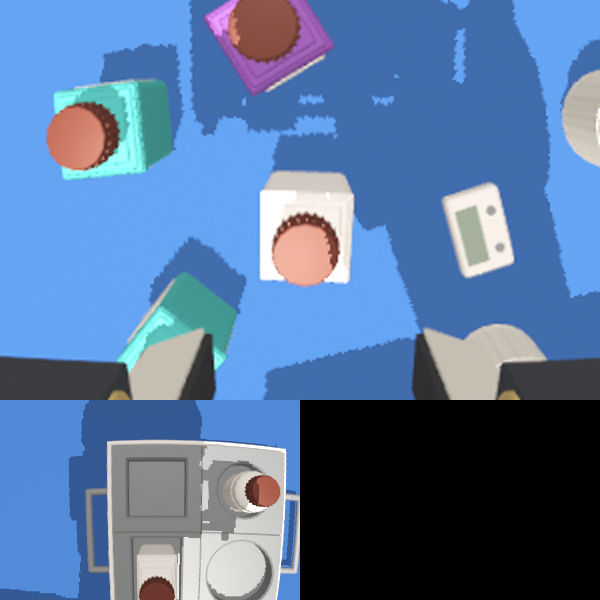

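The flat bottle is in its well. The white square bottle (cap disc at crop (305,254), image (252.5,187)) is aligned with the tool and clear of the purple and turquoise ones.

```bash
python3 - <<'E'
from h import *
c=load('w7'); p=wat(c,252.5,187,96); print(p); go(.5*(464+p[0]),.5*(408+p[1]),84)
E
```

```text
[467.20300079 411.95136127  96.        ]
psi 0.341 tilt -1.0 pos [464.6 406.7 201.6] gap 60.30731193723075 F [ 0.3 -0.7 -0.1] t 16.625 q [ 0.6   0.54  1.31 -0.    1.3   1.82]
slide [2.0, -2.8, 117.6]
```

Call:
apply_moves(
  commands=[
    {"fingers": 60, "slide": [2, -3.2, 10], "twist": [0, 0, 0]},
    {"fingers": 60, "slide": [0, 0, 30], "twist": [0, 0, 0]},
    {"fingers": 60, "slide": [0, 0, 35], "twist": [0, 0, 0]},
    {"fingers": 60, "slide": [0, 0, 26], "twist": [0, 0, 0]},
    {"fingers": 60, "slide": [0, 0, 11], "twist": [0, 0, 0]},
    {"fingers": 52, "slide": [0, 0, 5], "twist": [0, 0, 0]},
    {"fingers": 38, "slide": [0, 0, 0], "twist": [0, 0, 0]},
    {"fingers": 34, "slide": [0, 0, 0], "twist": [0, 0, 0]},
    {"fingers": 30, "slide": [0, 0, 0], "twist": [0, 0, 0]},
    {"fingers": 22, "slide": [0, 0, 0], "twist": [0, 0, 0]},
    {"fingers": 22, "slide": [0, 0, 0], "twist": [0, 0, 0]},
    {"fingers": 22, "slide": [0, 0, 0], "twist": [0, 0, 0]},
  ],
  force=32,
)

```text
t: 18.12
eef_pos: [465.8, 411.7, 86.1]
eef_rot: [-0.0, 0.985, 0.17, 0.001]
contact_force: [1.0, 0.3, 4.3]
finger_gap: 29.1
gripper_force: 32.0
```

Call:
apply_moves(
  commands=[
    {"fingers": 22, "slide": [0, 0, -10], "twist": [0, 0, 0]},
    {"fingers": 22, "slide": [0, 0, -25], "twist": [0, 0, 0]},
    {"fingers": 22, "slide": [0, 0, -30], "twist": [0, 0, 0]},
    {"fingers": 22, "slide": [0, 0, -30], "twist": [0, 0, 0]},
    {"fingers": 22, "slide": [0, 0, -25], "twist": [0, 0, 0.081]},
    {"fingers": 22, "slide": [0, 0, -10], "twist": [0, 0, 0.13]},
    {"fingers": 22, "slide": [0, 0, 0], "twist": [0, 0, 0.13]},
    {"fingers": 22, "slide": [5, 12, 0], "twist": [0, 0, 0]},
    {"fingers": 22, "slide": [11, 28, 0], "twist": [0, 0, 0]},
    {"fingers": 22, "slide": [17, 40, 0], "twist": [0, 0, 0]},
    {"fingers": 22, "slide": [18, 44, 0], "twist": [0, 0, 0]},
    {"fingers": 22, "slide": [18, 44, 0], "twist": [0, 0, 0]},
  ],
)

```text
t: 19.62
eef_pos: [534.9, 241.2, 215.2]
eef_rot: [0.0, 1.0, 0.002, -0.0]
contact_force: [-0.6, -0.4, -1.4]
finger_gap: 29.1
gripper_force: 32.0
```

Call:
apply_moves(
  commands=[
    {"fingers": 22, "slide": [18, 44, 0], "twist": [0, 0, 0]},
    {"fingers": 22, "slide": [18, 44, 0], "twist": [0, 0, 0]},
    {"fingers": 22, "slide": [18, 44, 0], "twist": [0, 0, 0]},
    {"fingers": 22, "slide": [17, 42, 0], "twist": [0, 0, 0]},
    {"fingers": 22, "slide": [14, 32, 0], "twist": [0, 0, 0]},
    {"fingers": 22, "slide": [7, 17, 0], "twist": [0, 0, 0]},
    {"fingers": 22, "slide": [0, 0, 0], "twist": [0, 0, 0]},
    {"fingers": 22, "slide": [0, 0, 0], "twist": [0, 0, 0]},
  ],
)

```text
t: 20.62
eef_pos: [626.3, 21.7, 215.4]
eef_rot: [-0.0, 1.0, 0.001, -0.0]
contact_force: [-0.4, 0.3, -0.7]
finger_gap: 29.4
gripper_force: 32.0
```

```bash
python3 - <<'E'
from h import *
c=cap('wrist','w8'); go(627,20.5,100.1,0)
E
```

```text
psi 0.003 tilt -1.0 pos [626.3  22.  215.5] gap 29.749924773720476 F [-0.1  0.3 -1. ] t 20.675 q [-0.09  0.55  1.26  0.    1.34  1.48]
twist z 0.003
slide [0.7, 1.5, 115.4]
```

View pics/w8.png

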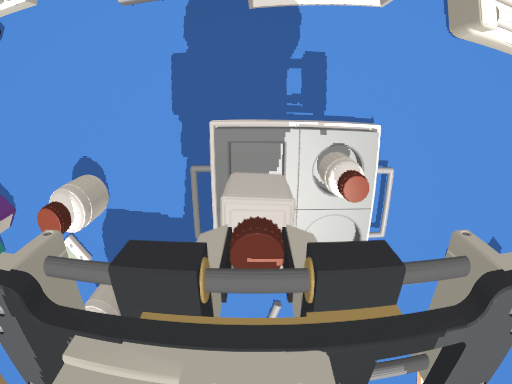

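The square bottle is upright and aligned above its well at (257,155).

Call:
apply_moves(
  commands=[
    {"fingers": 22, "slide": [0.7, 1.2, 10], "twist": [0, 0, 0]},
    {"fingers": 22, "slide": [0, 0, 25], "twist": [0, 0, 0]},
    {"fingers": 22, "slide": [0, 0, 28], "twist": [0, 0, 0]},
    {"fingers": 22, "slide": [0, 0, 25], "twist": [0, 0, 0]},
    {"fingers": 22, "slide": [0, 0, 14], "twist": [0, 0, 0]},
    {"fingers": 22, "slide": [0, 0, 7], "twist": [0, 0, 0]},
    {"fingers": 22, "slide": [0, 0, 3], "twist": [0, 0, 0]},
    {"fingers": 22, "slide": [0, 0, 1], "twist": [0, 0, 0]},
    {"fingers": 22, "slide": [0, 0, 0], "twist": [0, 0, 0]},
    {"fingers": 22, "slide": [0, 0, 0], "twist": [0, 0, 0]},
  ],
)

```text
t: 21.92
eef_pos: [627.7, 19.3, 103.0]
eef_rot: [0.0, 1.0, 0.0, 0.0]
contact_force: [-0.6, -0.1, -0.5]
finger_gap: 29.3
gripper_force: 32.0
```

Call:
apply_moves(
  commands=[
    {"fingers": 22, "slide": [0, 0, 1.5], "twist": [0, 0, 0]},
    {"fingers": 22, "slide": [0, 0, 0.7], "twist": [0, 0, 0]},
    {"fingers": 22, "slide": [0, 0, 0], "twist": [0, 0, 0]},
    {"fingers": 22, "slide": [0, 0, 0], "twist": [0, 0, 0]},
  ],
)

```text
t: 22.42
eef_pos: [627.5, 19.4, 100.3]
eef_rot: [0.0, 1.0, 0.0, -0.0]
contact_force: [0.4, 0.0, -1.3]
finger_gap: 29.4
gripper_force: 32.0
```

Call:
apply_moves(
  commands=[
    {"fingers": 22, "slide": [0, 0, 0.4], "twist": [0, 0, 0]},
    {"fingers": 22, "slide": [0, 0, 0], "twist": [0, 0, 0]},
    {"fingers": 34, "slide": [0, 0, 0], "twist": [0, 0, 0]},
    {"fingers": 45, "slide": [0, 0, 0], "twist": [0, 0, 0]},
    {"fingers": 50, "slide": [0, 0, 0], "twist": [0, 0, 0]},
    {"fingers": 50, "slide": [0, 0, -10], "twist": [0, 0, 0]},
    {"fingers": 50, "slide": [0, 0, -30], "twist": [0, 0, 0]},
    {"fingers": 50, "slide": [0, 0, -30], "twist": [0, 0, 0]},
    {"fingers": 50, "slide": [0, 0, -40], "twist": [0, 0, 0]},
    {"fingers": 66, "slide": [-6, -35, 0], "twist": [0, 0, 0]},
    {"fingers": 66, "slide": [-9, -50, 0], "twist": [0, 0, 0]},
    {"fingers": 66, "slide": [-9, -50, 0], "twist": [0, 0, 0]},
  ],
)

```text
t: 23.92
eef_pos: [603.3, 155.5, 210.9]
eef_rot: [-0.0, 1.0, -0.0, 0.001]
contact_force: [0.2, -0.1, 0.9]
finger_gap: 65.7
gripper_force: 0.0
```

Call:
apply_moves(
  commands=[
    {"fingers": 66, "slide": [-9, -50, 0], "twist": [0, 0, 0]},
    {"fingers": 66, "slide": [-9, -50, 0], "twist": [0, 0, 0]},
    {"fingers": 66, "slide": [0, 0, 0], "twist": [0, 0, 0]},
    {"fingers": 66, "slide": [0, 0, 0], "twist": [0, 0, 0]},
  ],
)

```text
t: 24.42
eef_pos: [585.4, 254.0, 210.3]
eef_rot: [0.0, 1.0, 0.001, 0.0]
contact_force: [0.8, 0.5, 0.7]
finger_gap: 66.0
gripper_force: 0.0
```

```bash
python3 - <<'E'
from h import *
c=cap('wrist','w9'); brown(c,108); go(585,255,94)
E
```

```text
[474.9 152.1] [461 137  29  31 686] [629.7  27.2]
[251.8 188. ] [ 231  166   43   44 1462] [590.1 258.2]
[ 73.1 211.5] [ 59 197  29  30 637] [564.5 444.8]
[455.5 228.9] [445 222  28  21 195] [543.5  34.6]
[  6.9 376.7] [  0 365  21  19 217] [161.8 795.5]
psi 0.0 tilt -1.0 pos [585.6 253.4 210.3] gap 65.7150182728271 F [-0.2  0.3  0.5] t 24.475 q [ 0.29  0.57  1.23 -0.    1.34  1.86]
slide [-0.6, -1.6, 116.3]
```

View pics/w9.png

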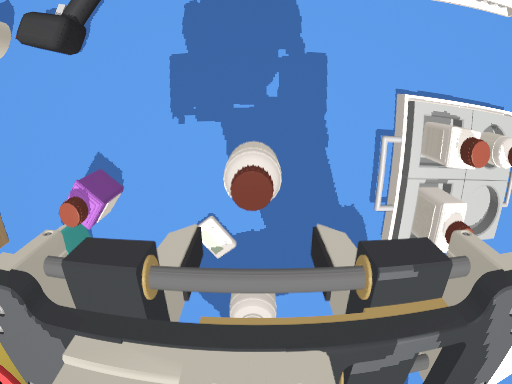

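The large bottle's cap disc is at (252,189). The square and flat bottles stand in the carrier on the right. Now I'll grip the large one.

Call:
apply_moves(
  commands=[
    {"fingers": 66, "slide": [1.2, -3.3, 10], "twist": [0, 0, 0]},
    {"fingers": 66, "slide": [0, 0, 30], "twist": [0, 0, 0]},
    {"fingers": 66, "slide": [0, 0, 35], "twist": [0, 0, 0]},
    {"fingers": 66, "slide": [0, 0, 25], "twist": [0, 0, 0]},
    {"fingers": 66, "slide": [0, 0, 11], "twist": [0, 0, 0]},
    {"fingers": 60, "slide": [0, 0, 5], "twist": [0, 0, 0]},
    {"fingers": 48, "slide": [0, 0, 0], "twist": [0, 0, 0]},
    {"fingers": 43, "slide": [0, 0, 0], "twist": [0, 0, 0]},
    {"fingers": 38, "slide": [0, 0, 0], "twist": [0, 0, 0]},
    {"fingers": 30, "slide": [0, 0, 0], "twist": [0, 0, 0]},
    {"fingers": 30, "slide": [0, 0, 0], "twist": [0, 0, 0]},
    {"fingers": 30, "slide": [0, 0, 0], "twist": [0, 0, 0]},
  ],
  force=40,
)

```text
t: 25.98
eef_pos: [586.9, 258.0, 94.6]
eef_rot: [-0.0, 1.0, 0.0, 0.001]
contact_force: [0.4, 2.4, 4.9]
finger_gap: 37.1
gripper_force: 40.0
```

Call:
apply_moves(
  commands=[
    {"fingers": 30, "slide": [0, 0, -10], "twist": [0, 0, 0]},
    {"fingers": 30, "slide": [0, 0, -25], "twist": [0, 0, 0]},
    {"fingers": 30, "slide": [0, 0, -30], "twist": [0, 0, 0]},
    {"fingers": 30, "slide": [0, 0, -30], "twist": [0, 0, 0]},
    {"fingers": 30, "slide": [0, 0, -30], "twist": [0, 0, 0]},
    {"fingers": 30, "slide": [0, 0, -15], "twist": [0, 0, 0]},
    {"fingers": 30, "slide": [0, 0, 0], "twist": [0, 0, 0]},
    {"fingers": 30, "slide": [-2, 12, 0], "twist": [0, 0, 0]},
    {"fingers": 30, "slide": [-5, 28, 0], "twist": [0, 0, 0]},
    {"fingers": 30, "slide": [-6, 38, 0], "twist": [0, 0, 0]},
    {"fingers": 30, "slide": [-7, 42, 0], "twist": [0, 0, 0]},
    {"fingers": 30, "slide": [-7, 42, 0], "twist": [0, 0, 0]},
  ],
)

```text
t: 27.48
eef_pos: [558.3, 93.6, 232.4]
eef_rot: [0.0, 1.0, 0.0, -0.001]
contact_force: [0.1, 0.1, -2.6]
finger_gap: 37.3
gripper_force: 40.0
```

Call:
apply_moves(
  commands=[
    {"fingers": 30, "slide": [-7, 42, 0], "twist": [0, 0, 0]},
    {"fingers": 30, "slide": [-7, 42, 0], "twist": [0, 0, 0]},
    {"fingers": 30, "slide": [-6, 38, 0], "twist": [0, 0, 0]},
    {"fingers": 30, "slide": [-4, 28, 0], "twist": [0, 0, 0]},
    {"fingers": 30, "slide": [-3, 18, 0], "twist": [0, 0, 0]},
    {"fingers": 30, "slide": [0, 0, 0], "twist": [0, 0, 0]},
    {"fingers": 30, "slide": [0, 0, 0], "twist": [0, 0, 0]},
  ],
)

```text
t: 28.35
eef_pos: [532.7, -71.7, 233.6]
eef_rot: [-0.0, 1.0, 0.001, -0.0]
contact_force: [-1.0, 0.2, -2.4]
finger_gap: 37.2
gripper_force: 40.0
```

```bash
python3 - <<'E'
from h import *
c=cap('wrist','w10'); go(533,-72.5,108.6,0)
E
```

```text
psi 0.002 tilt -1.0 pos [532.8 -71.5 233.7] gap 37.385000063492534 F [-0.3  0.2 -2.1] t 28.4 q [-0.28  0.37  1.5   0.    1.28  1.29]
twist z 0.002
slide [0.2, 1.0, 125.1]
```

Call:
apply_moves(
  commands=[
    {"fingers": 30, "slide": [0, 1, 10], "twist": [0, 0, 0]},
    {"fingers": 30, "slide": [0, 0, 28], "twist": [0, 0, 0]},
    {"fingers": 30, "slide": [0, 0, 30], "twist": [0, 0, 0]},
    {"fingers": 30, "slide": [0, 0, 26], "twist": [0, 0, 0]},
    {"fingers": 30, "slide": [0, 0, 15], "twist": [0, 0, 0]},
    {"fingers": 30, "slide": [0, 0, 8], "twist": [0, 0, 0]},
    {"fingers": 30, "slide": [0, 0, 4], "twist": [0, 0, 0]},
    {"fingers": 30, "slide": [0, 0, 2], "twist": [0, 0, 0]},
    {"fingers": 30, "slide": [0, 0, 0], "twist": [0, 0, 0]},
    {"fingers": 30, "slide": [0, 0, 0], "twist": [0, 0, 0]},
  ],
)

```text
t: 29.65
eef_pos: [533.0, -73.5, 111.4]
eef_rot: [0.0, 1.0, 0.0, 0.0]
contact_force: [0.9, -0.4, -2.3]
finger_gap: 37.5
gripper_force: 40.0
```

Call:
apply_moves(
  commands=[
    {"fingers": 30, "slide": [0, 0, 1.5], "twist": [0, 0, 0]},
    {"fingers": 30, "slide": [0, 0, 0.8], "twist": [0, 0, 0]},
    {"fingers": 30, "slide": [0, 0, 0], "twist": [0, 0, 0]},
    {"fingers": 30, "slide": [0, 0, 0], "twist": [0, 0, 0]},
  ],
)

```text
t: 30.15
eef_pos: [532.8, -73.4, 108.6]
eef_rot: [0.0, 1.0, 0.0, 0.0]
contact_force: [0.2, -0.5, -1.9]
finger_gap: 37.4
gripper_force: 40.0
```

Still carrying the full weight, so I'll lower a hair more, release, then rise and move aside.

Call:
apply_moves(
  commands=[
    {"fingers": 30, "slide": [0, 0, 0.7], "twist": [0, 0, 0]},
    {"fingers": 30, "slide": [0, 0, 0], "twist": [0, 0, 0]},
    {"fingers": 42, "slide": [0, 0, 0], "twist": [0, 0, 0]},
    {"fingers": 52, "slide": [0, 0, 0], "twist": [0, 0, 0]},
    {"fingers": 57, "slide": [0, 0, 0], "twist": [0, 0, 0]},
    {"fingers": 57, "slide": [0, 0, 0], "twist": [0, 0, 0]},
    {"fingers": 57, "slide": [0, 0, -10], "twist": [0, 0, 0]},
    {"fingers": 57, "slide": [0, 0, -30], "twist": [0, 0, 0]},
    {"fingers": 57, "slide": [0, 0, -40], "twist": [0, 0, 0]},
    {"fingers": 57, "slide": [0, 0, -40], "twist": [0, 0, 0]},
    {"fingers": 57, "slide": [-20, 30, 0], "twist": [0, 0, 0]},
    {"fingers": 57, "slide": [-30, 50, 0], "twist": [0, 0, 0]},
  ],
)

```text
t: 31.65
eef_pos: [483.0, -153.4, 229.2]
eef_rot: [0.001, 1.0, 0.002, 0.001]
contact_force: [-0.2, -1.0, -0.1]
finger_gap: 56.8
gripper_force: 0.0
```

Call:
apply_moves(
  commands=[
    {"fingers": 57, "slide": [-30, 50, 0], "twist": [0, 0, 0]},
    {"fingers": 57, "slide": [-30, 50, 0], "twist": [0, 0, 0]},
    {"fingers": 57, "slide": [0, 50, 0], "twist": [0, 0, 0]},
    {"fingers": 57, "slide": [0, 50, 0], "twist": [0, 0, 0]},
    {"fingers": 57, "slide": [0, 0, 0], "twist": [0, 0, 0]},
  ],
)

```text
t: 32.28
eef_pos: [422.4, -356.6, 228.1]
eef_rot: [0.001, 1.0, -0.002, 0.0]
contact_force: [0.2, 1.0, -0.7]
finger_gap: 56.9
gripper_force: 0.0
```

```bash
python3 - <<'E'
from h import *
a=cap('scene','s1')['frame'];b=cap('top','t1')['frame'];go(0,0,0)
o=np.zeros((600,800,3),np.uint8)
o[:320,:400]=cv2.resize(b[120:200,225:325],(400,320),interpolation=cv2.INTER_CUBIC)
o[:320,400:]=cv2.resize(a[170:270,185:310],(400,320),interpolation=cv2.INTER_CUBIC)
o[320:,:373]=cv2.resize(a,(373,280),interpolation=cv2.INTER_AREA)
o[320:,400:773]=cv2.resize(b,(373,280),interpolation=cv2.INTER_AREA)
cv2.imwrite('pics/end.png',o[...,::-1])
E
```

```text
psi -0.0 tilt -1.0 pos [ 422.7 -353.4  228. ] gap 56.78505683295117 F [ 0.3 -0.1 -0. ] t 32.375 q [-0.84  0.4   1.47  0.    1.28  0.74]
slide [-422.8, -353.3, 228.0]
```

View pics/end.png

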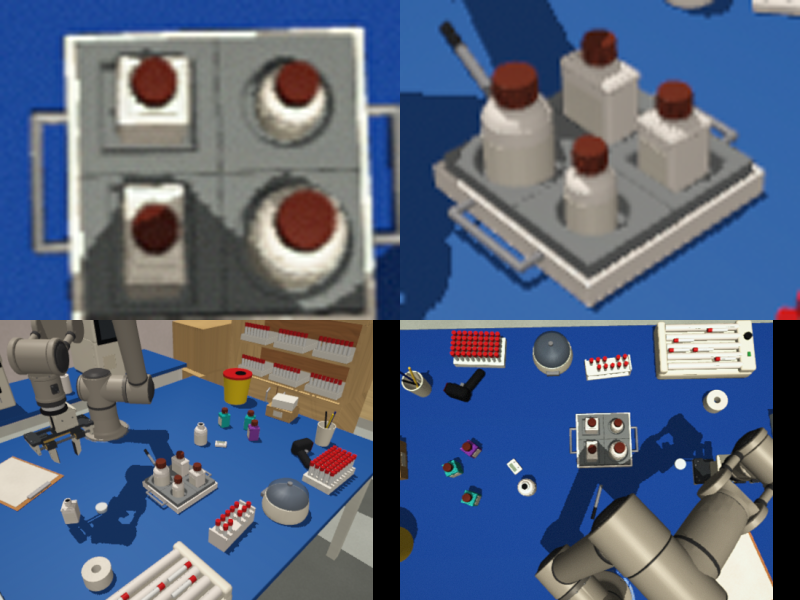

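All four capped bottles stand upright in their wells, both empties are still standing where they were, and the gripper is clear.

```bash
python3 -c "
from workcell import ctrl
print(ctrl.finish_job())"
```

```text
the job is handed in; nothing more can be done
None
```

The job is handed in: the final pictures show all four capped bottles standing upright in their matching wells and both empties still standing where they were, at about 32 s of the 118 s allowed; no verdict came back.

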